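Lock the flow-sensor carriage with its retaining pin

ROBOT

A 6-joint arm with a two-finger parallel gripper is mounted at the origin on the work surface. World frame = base frame: x ahead of the robot, y to its left, z up, the work surface at z = 0. Lengths are in m, angles in rad, forces in N, time in s.
With the tool pointing down it reaches from about 0.425 to 0.95 m from the base axis. Payload 3.5 kg.
Tool frame: the origin (TCP) lies midway between the tips of the shut fingers; the grasp point (between the pads) lies 19 mm behind it; z points along the fingers, x is the direction in which the jaws open and shut, and the axes are right-handed (so a half turn about z gives the same grasp; the last joint's range is limited). The gripper opens to 85 mm and grips with 20 to 120 N. Pads are 22 mm wide; open, the fingers measure 114 mm over their backs; the gripper's body (76 mm by 85 mm) begins 54 mm behind the grasp point. The pads swing forward as they close: fully open they stand 13 mm farther back than shut.
Start: joints at [-1.272, 0.286, 1.577, -0, 1.279, -0.15], TCP at [0.293, -0.608, 0.231] pointing down, gripper open.
Joint ranges: [-2.77, 2.77], [-0.9, 2.22], [0.21, 2.48], [-1.53, 4.67], [0.24, 2.81], [-2.84, 2.84]. Speed limits (rad/s): [2.79, 2.79, 3.14, 3.14, 3.14, 3.14].

INTERFACE

Orientations are given as a unit quaternion [x, y, z, w].
In Python, from plant import readout, optics, ctrl gives the robot as it stands. The module is installed in compiled form; this text tells all that it offers.
- The arm moves only by the shell command python3 -m crank 'ROWS' [OPENING] [FORCE]. ROWS is text: rows parted by semicolons, each of 6 numbers parted by spaces: the shift along the tool's x, y, z in mm, then the turn, a rotation vector about the tool's x, y, z in rad. In form: dx dy dz ax ay az; .... A call has 1 to 5 rows; each row shifts and turns the commanded pose from where the row before left it, along the tool's axes as they then stand; what a row does not reach is not made up. A row lasts 1/8 s, in which the tool goes at most 62.5 mm and 10.7 degrees, less where a joint would pass 70% of its speed; a pose out of reach is approached as far as the arm can. A call is refused whole if a number of a shift passes 62.5 or a number of a turn 0.188, either way. A call with a gripper value outside its range is refused whole. OPENING is the opening, from -1 (shut) to 1 (fully open), set as the call begins (- or left out, the last holds). The fingers move at their own pace and stop on an object; FORCE is the grip in N (left out, the last holds). Time passes only in rows, so rows that do not move let the fingers close. It gives the time, the measured TCP pose, the force and the opening at its end, in the units of the state.
- readout.get_state(): the state, without advancing time (a new reading comes with each control period).
- optics.read_camera(name): name is "side" or "top"; returns the picture (480x640x3 uint8, red, green, blue); there is no depth.
- optics.calibration(name): a dict with "mtx" (3x3 intrinsics, pixels), "dist_coeffs" ([k1, k2, p1, p2, k3] as OpenCV has them; the pictures are not rectified), "rvec" (rotation vector, rad) and "tvec" (3), from world to camera coordinates, as OpenCV has them. Camera axes: x right, y down, z forward; pixel columns grow to the right and rows downward; lengths in m; the calibration is good to about 2 mm. A picture is of the moment at which its call begins. calibration takes no time and is no camera call.
- ctrl.sign_off(): hands the job in, once; it reports no verdict.
Trained networks look in the newest picture that a camera, given by its name, has taken for a name from the list of things; names that differ only in an ending like _2 or _b are one class to them, and where a whole thing is asked for, a point or a joint stands for the part that bears it (a point fixed in the world has none). Each returns a list of dicts, best first, with "p" (0 to 1); they miss things now and then, are a little off and sometimes report something else, mostly with a low value. They report only what shows in the picture. A call takes as long as a camera call.
- optics.recognise(camera, thing): "xy" ([column, row] as shares, 0 to 1, of the picture: columns of its width, rows of its height, amid what is visible of it).
The state is a dict: "time": time; "qpos": joint angles; "dq": joint speeds; "joint_efforts": joint torques, N m; "eef_pos": TCP position; "tcp_rot": TCP orientation; "contact_force": force on the tool from outside, world axes, zero at the start; "wrist_torque": the same for the moment, N m; "opening": opening from 0.0 (shut) to 1.0 (fully open).
Only numpy, scipy, OpenCV 4.12 (cv2) and the standard library are available. Lean on these libraries where they do the work, as an engineer would, in place of code of your own. Each camera call takes 0.05 s, during which the arm holds its last target.

TASK

Lift the loose lid off the grey pin box by its knob and set it down flat on the black rubber mat. Then slide the sensor carriage along its rail until the hole through it lines up with the holes in the fork, and push the retaining pin through all of them until its head is fully home against the guide block. Do not disturb the other instruments on the table.

Things in the scene. Friction and masses are not known exactly. Their poses are not given: they have to be found in the camera images.
- lock: The fixed lock station: a 42 mm steel pipe sample along its x axis (260 long, in black saddles), a flat rail on it, an aluminium fork of two bored blocks astride the rail, and a grey open-topped pin box on the +y side. Origin: on the table under the fork's middle, z up. The carriage slides along x; the pin travels towards -y at height 75. It is turned up to 0.3 rad either way.
- line_mark (a point): Fork centre, on the axis of its bores (x = y = 0 of lock, height 75); axes as lock. Fork blocks: x -25 to 25, tops at height 97; thick guide block (bore 11) y 16 to 56, thin block (bore 14) y -30 to -16. A black line across both tops marks the bores. The holes line up when the turret's axis is at x = 0 here.
- sleeve_face (a point): Centre of the bore on the guide block's outer face, inside the pin box (y = 56 of lock, height 75); axes as lock. The pin's head must end against this face. Pin box: inside x -38 to 38, y 56 to 186 of lock, floor at height 61, walls 4 thick, rim at height 100.
- turret (a point): Steel round turret, 36 mm across, heights 93 to 132, on the sliding carriage; point on its axis at height 112; axes as lock. It and the carriage slide only along lock's x, from -65 to +30, starting at x -60 to -18 (robot's side). About 3 N of friction holds it where it is left. It can be pushed from either side, above height 98.
- carriage_hole (a point): Centre of the 13 mm cross hole (along y, height 75) in the carriage, exactly under the turret's axis; axes as lock. The carriage is a dark steel block, 90 long (x), 30 wide, top at height 93, with white ticks on top at the hole.
- pin: Loose steel retaining pin, level along y of lock: shaft 10 thick, 100 long, pointing to -y, its last 10 mm tapered to 4; domed round head 28 across, 10 thick at the +y end. Origin: on the axis where shaft meets head. At the start it is under the lid, head on the box floor 118 to 125 along y, nose in the guide bore only. It slides easily (under 2 N); home is 62 to 69 mm further, origin at sleeve_face.
- pin_head (a point): Top of the dome of the pin's head, its outermost (+y) point on the axis, height 75: push here towards -y of lock. Between it and the box's end wall are 51 to 58 mm free at the start. The pin's tapered nose finds the carriage's hole if that is within about 3 mm of the line.
- lid_knob (a point): Centre of the black knob (24 across, 20 high, on a thinner neck) in the middle of the loose lid, at height 121 at the start. The lid is a grey plate 92 (x) x 136 (y) x 5 mm with two 4 mm ribs under it, 0.1 to 0.2 kg, axes as lock at the start. The knob's centre is 25 above the underside of the ribs, on which the lid stands when set down. Lift it straight up.
- mat: Black rubber mat, 200 (x) x 170 (y) x 3 mm, bare and fixed; origin at the centre of its underside on the table.
- meter_at (a point): Bystander, leave it alone: grey hand-held meter with keys, 150 x 75 x 30; sizes in mm; point at the underside's centre.
- trophy_at (a point): Bystander, leave it alone: brass trophy cup, 145 tall, 84 across; sizes in mm; point at the underside's centre.
- foot_at (a point): Bystander, leave it alone: black rubber listening foot, disc 66 across, 50 tall; sizes in mm; point at the underside's centre.
- driver_at (a point): Bystander, leave it alone: screwdriver lying down, about 200 mm long and under 40 mm high; point near its middle, on the table.
- tape_at (a point): Bystander, leave it alone: paper tape roll, 70 across, 20 high; sizes in mm; point at the underside's centre.
- remote_at (a point): Bystander, leave it alone: small black remote reader, 100 x 45 x 24; sizes in mm; point at the underside's centre.

How it is judged:
On the way, in this order (a step that is already met when the one before it is completed fails the run):
1. the lid lies flat on the rubber mat (knob within 70 mm of its centre) while the pin is still parked (horizontal distance between lid_knob and mat below 0.07 m and height (world z) of lid_knob below 0.036 m and angle between lid_knob's own z axis and vertical below 0.1 rad and y of pin in the frame of lock above 0.108 m), for 0.2 s.
2. the carriage stands with its hole within 4 mm of the fork's line while the pin is still parked (x of turret in the frame of lock between -0.004 and 0.004 m and y of pin in the frame of lock above 0.108 m), for 0.2 s.
At the end, for the whole second after the job is handed in: The lid lies flat and still on the mat, knob within 70 mm of the mat's centre; the carriage's hole is within 4 mm of the fork's line; the pin passes through guide block, carriage and thin block, its head within 3 mm of the guide block's face, at rest (horizontal distance between lid_knob and mat below 0.07 m and height (world z) of lid_knob below 0.036 m and angle between lid_knob's own z axis and vertical below 0.1 rad and x of turret in the frame of lock between -0.004 and 0.004 m and y of pin in the frame of lock between 0.053 and 0.059 m and angle between the y axis of pin and the y axis of lock, either way round below 0.06 rad and distance between pin and sleeve_face below 0.005 m and linear speed of each of pin, lid below 0.02 m/s); the robot touches nothing.
It fails at once if one of the other loose instruments and tools is moved by more than 30 mm (distance of any of meter_at, trophy_at, foot_at, driver_at, tape_at, remote_at from where it was at the start of the episode above 0.03 m).
It also fails if it takes over 64 s, if anything falls off the work surface, if the arm or the gripper's body presses on something with over 40 N, if the wrist force passes 120 N, or if a joint passes its speed limit or range.

## Working session

There is one attempt and no reset: what is moved stays moved. The work goes in short steps, Python scripts to look and compute and a shell command to move; the robot and the scene stay as the last step left them, time stands still between calls to the robot, and variables do not carry over. Pictures are saved under pics/ and viewed, and the job is handed in when it is done.

```bash
mkdir -p pics; ls
python3 - <<'E'
from plant import readout, optics
import cv2
print(readout.get_state())
for c in("top","side"):
    im=optics.read_camera(c); cv2.imwrite(f"pics/{c}0.png",im[:,:,::-1])
    print(c,optics.calibration(c))
for n in["lid_knob","mat","turret","line_mark"]:
    for c in("top","side"):
        r=optics.recognise(c,n); print(n,c,[(round(d["xy"][0]*640,1),round(d["xy"][1]*480,1),round(d["p"],2)) for d in r[:3]])
E
```

```text
pics
{'time': 0.0, 'qpos': array([-1.27200428e+00,  2.87164588e-01,  1.57819570e+00,  4.50091500e-06,
        1.27857736e+00, -1.50005923e-01]), 'dq': array([ 0.00273162, -0.00095897,  0.00053296,  0.00074081,  0.00054652,
       -0.00027111]), 'joint_efforts': array([ 7.12845722e-04, -4.05979764e+01, -2.92625517e+01, -1.49042844e-04,
        5.76516250e-03, -1.66315218e-06]), 'eef_pos': array([ 0.29269871, -0.60750553,  0.22993776]), 'tcp_rot': array([ 8.46723010e-01, -5.32032677e-01, -8.87001640e-04, -7.66798030e-04]), 'contact_force': array([ 0.45288257,  0.86856964, -0.02345685]), 'wrist_torque': array([ 0.09135985, -0.04288074,  0.02361215]), 'opening': 1.0030146114207121}
top {'mtx': array([[484.64151594,   0.        , 327.6059664 ],
       [  0.        , 484.64151594, 232.81818209],
       [  0.        ,   0.        ,   1.        ]]), 'dist_coeffs': array([-0.10374296,  0.        ,  0.        ,  0.        ,  0.        ]), 'rvec': array([ 2.16453779, -2.21491365,  0.06339074]), 'tvec': array([0.01649855, 0.54744981, 1.08078781])}
side {'mtx': array([[501.88777847,   0.        , 314.60136067],
       [  0.        , 501.88777847, 248.44339987],
       [  0.        ,   0.        ,   1.        ]]), 'dist_coeffs': array([-0.00172607,  0.        ,  0.        ,  0.        ,  0.        ]), 'rvec': array([ 0.83579796, -2.47597194,  1.14252022]), 'tvec': array([0.42205995, 0.2831849 , 0.80100408])}
lid_knob top [(302.4, 235.7, 0.97)]
lid_knob side [(293.1, 262.8, 0.81), (257.6, 211.9, 0.62), (297.4, 197.2, 0.52)]
mat top [(475.4, 233.2, 0.89)]
mat side [(394.3, 210.9, 0.85)]
turret top [(358.0, 261.8, 0.94)]
turret side [(358.9, 256.9, 0.93)]
line_mark top []
line_mark side [(335.3, 270.7, 0.73)]
```

View pics/top0.png

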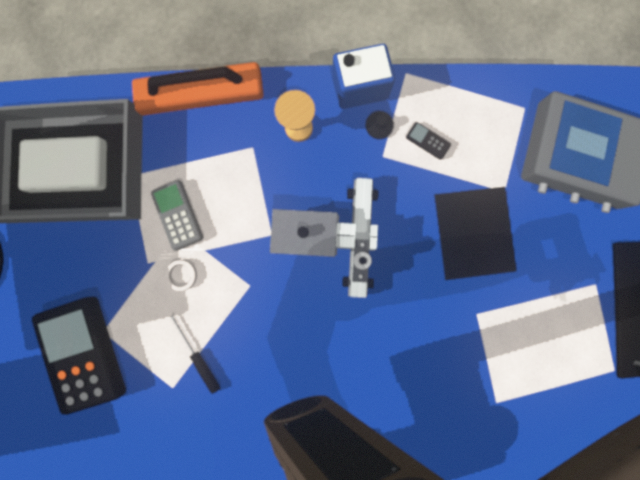

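View pics/side0.png

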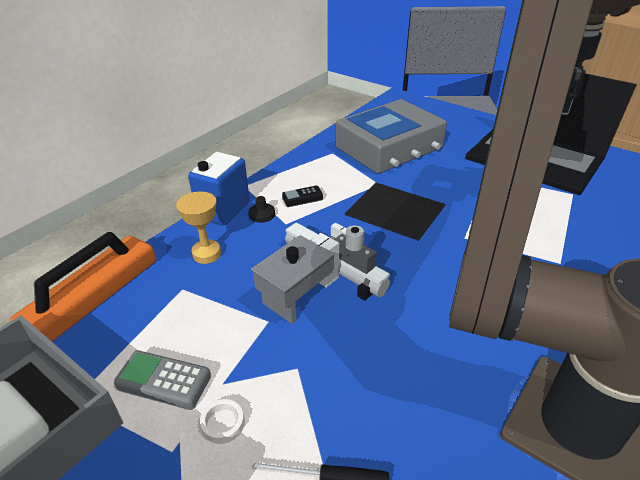

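The top view shows the lid at about (303,233) with its knob at (302,232). The turret is at (362,260), the fork at (357,236) and the mat at (475,233). The side view agrees. Next I'll zoom in and measure.

```bash
cat > h.py <<'E'
import numpy as np, cv2
from plant import readout, optics
from scipy.spatial.transform import Rotation as R
def cal(c):
    k=optics.calibration(c); return k["mtx"],k["dist_coeffs"],cv2.Rodrigues(np.array(k["rvec"]))[0],np.array(k["tvec"]).reshape(3)
def ray(c,uv):
    K,D,Rm,t=cal(c); p=cv2.undistortPoints(np.array([[uv]],float),K,D)[0,0]
    d=Rm.T@np.array([p[0],p[1],1]); return -Rm.T@t,d
def atz(c,uv,z):
    o,d=ray(c,uv); return o+d*(z-o[2])/d[2]
def proj(c,P):
    K,D,Rm,t=cal(c); return cv2.projectPoints(np.array(P,float).reshape(-1,1,3),cv2.Rodrigues(Rm)[0],t,K,D)[0].reshape(-1,2)
def tri(a,b):
    o1,d1=ray("top",a);o2,d2=ray("side",b)
    s=np.linalg.lstsq(np.c_[d1,-d2],o2-o1,rcond=None)[0]
    p,q=o1+s[0]*d1,o2+s[1]*d2; return (p+q)/2,np.linalg.norm(p-q)
def crop(c,name,x0,y0,w,h,f,im=None):
    if im is None: im=optics.read_camera(c)
    cv2.imwrite(name,cv2.resize(im[y0:y0+h,x0:x0+w,::-1],None,fx=f,fy=f,interpolation=cv2.INTER_CUBIC))
def rows(): 
    s=readout.get_state(); return s["time"],s["eef_pos"].round(4),R.from_quat(s["tcp_rot"]).as_matrix().round(3)
E
python3 - <<'E'
from h import *
t=cv2.imread("pics/top0.png")[:,:,::-1]; s=cv2.imread("pics/side0.png")[:,:,::-1]
crop("top","pics/t0z.png",260,170,130,140,5.5 if 0 else 4.2,t)
crop("side","pics/s0z.png",240,210,160,120,5,s)
for z,n,a,b in[(.121,"knob",(302.4,235.7),(293.1,262.8)),(.112,"turret",(358,261.8),(358.9,256.9)),(.003,"mat",(475.4,233.2),(394.3,210.9))]:
    print(n,tri(a,b),atz("top",a,z),atz("side",b,z))
E
```

```text
knob (array([0.53838877, 0.05702188, 0.10277472]), np.float64(0.0017793717134914717)) [0.53667729 0.0554922  0.121     ] [0.52542284 0.07275446 0.121     ]
turret (array([ 0.47549017, -0.0636647 ,  0.06605628]), np.float64(0.01237364619554966)) [ 0.48068668 -0.05747636  0.112     ] [ 0.44246289 -0.02246126  0.112     ]
mat (array([ 0.54143594, -0.34018797, -0.00757645]), np.float64(0.0027988995729398658)) [ 0.53971859 -0.33773942  0.003     ] [ 0.5356697 -0.3260843  0.003    ]
```

View pics/t0z.png

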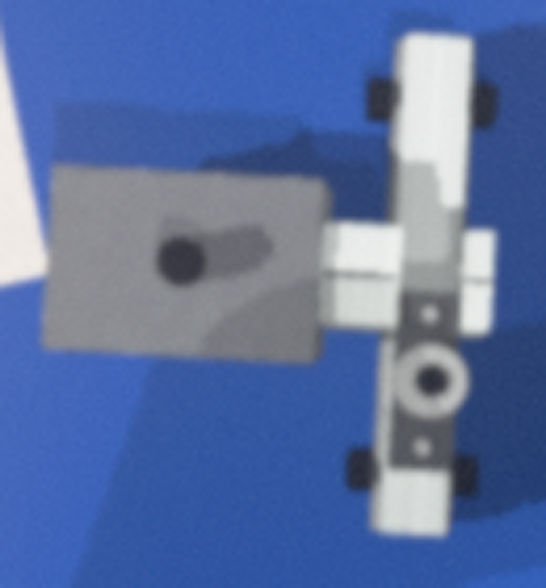

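View pics/s0z.png

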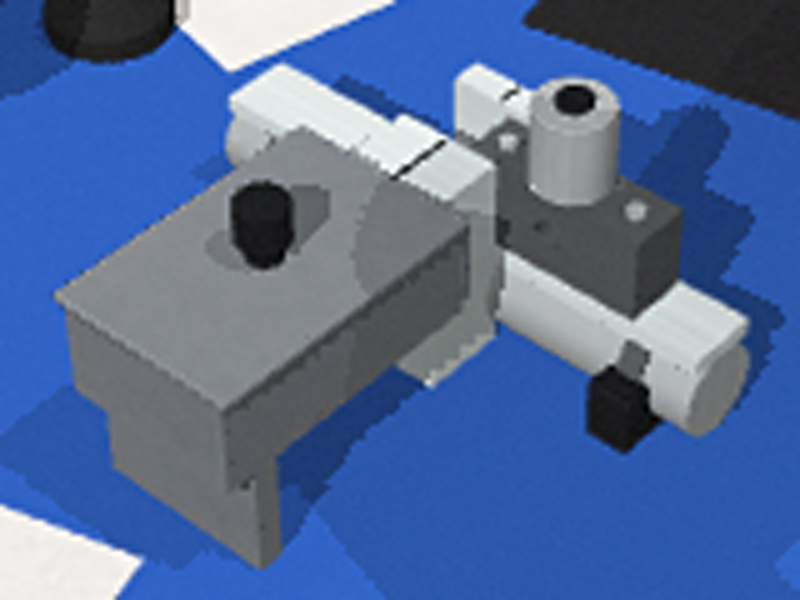

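```bash
cat > fit.py <<'E'
from h import *
from scipy.optimize import least_squares
T=lambda u,v:((u+.5)/4.2-.5+260,(v+.5)/4.2-.5+170)
S=lambda u,v:((u+.5)/5-.5+240,(v+.5)/5-.5+210)
obs=[("top",T(497,230),(25,-30,97)),("top",T(491,335),(-25,-30,97)),("top",T(405,224),(25,16,97)),("top",T(398,330),(-25,16,97)),
("top",T(404,276),(0,16,97)),("top",T(462,279),(0,-16,97)),("top",T(495,281),(0,-30,97)),
("side",S(400,115),(25,16,97)),("side",S(497,165),(-25,16,97)),("side",S(448,140),(0,16,97)),("side",S(475,65),(25,-30,97)),("side",S(457,82),(25,-16,97)),("side",S(501,100),(0,-16,97))]
lid=[("top",T(52,165),(46,68)),("top",T(329,180),(46,-68)),("top",T(320,362),(-46,-68)),("top",T(43,349),(-46,68)),
("side",S(57,296),(46,68)),("side",S(223,410),(-46,68)),("side",S(467,228),(-46,-68))]
def W(p,l): 
    c,s=np.cos(p[2]),np.sin(p[2]); l=np.array(l)/1000
    return np.array([p[0]+c*l[0]-s*l[1],p[1]+s*l[0]+c*l[1],l[2]])
def toL(p,w): c,s=np.cos(p[2]),np.sin(p[2]); d=np.array(w[:2])-p[:2]; return 1000*np.array([c*d[0]+s*d[1],-s*d[0]+c*d[1]])
def res(q,oo=obs):
    # camera offsets soft: q[3:5] top px, q[5:7] side px
    r=[]
    for c,uv,l in oo: r.append(proj(c,W(q,l))[0]-uv+(q[3:5] if c=="top" else q[5:7]))
    return np.concatenate(r+[q[3:]*1.5])
def res2(q): return res(q,obs+lids(q))
def lids(q): return [(c,uv,(x+q[7],y+121+q[8],105)) for c,uv,(x,y) in lid]
if __name__=="__main__":
    f=least_squares(res,[.54,-.06,0,0,0,0,0]); print("lock",f.x.round(4)); print(f.fun[:-4].reshape(-1,2).round(1).tolist())
    g=least_squares(lambda q:np.r_[res(q[:7],obs+lids(q)),q[7:]*.0],[.54,-.06,0,0,0,0,0,0,0]); print("lock+lid",g.x.round(4)); print(g.fun[:-6].reshape(-1,2).round(1).tolist())
    p=g.x
    kt,ks=T(182,261),S(262,195)
    print("knob", W(p,(p[7],121+p[8],121)), "top-knob px at 131",atz("top",np.array(kt)-p[3:5],.129), atz("side",np.array(ks)-p[5:7],.131))
    tt,ts=T(432,380),S(575,99)
    for c,u,o in(("top",tt,p[3:5]),("side",ts,p[5:7])): w=atz(c,np.array(u)-o,.132); print("turret",c,w,toL(p,w))
E
python3 fit.py
python3 - <<'E'
from h import *
im=cv2.imread("pics/top0.png")
g=im.max(axis=2); m=(g<60).astype(np.uint8); m[:, :425]=0; m[:,530:]=0; m[:170]=0; m[290:]=0
n,l,s,c=cv2.connectedComponentsWithStats(m); k=1+s[1:,4].argmax(); print(s[k],c[k])
cn=cv2.findContours((l==k).astype(np.uint8),0,1)[0][0]; b=cv2.boxPoints(cv2.minAreaRect(cn)); w=np.array([atz("top",u,.003) for u in b]);print(w,w.mean(0))
E
```

```text
lock [ 0.5339 -0.0693 -0.0796  0.2737 -0.2936  0.0614  0.623 ]
[[-0.3, 0.5], [-0.1, -0.7], [-0.2, 0.7], [0.2, -0.7], [-0.6, 0.2], [0.8, 0.4], [-0.4, 0.3], [0.7, -0.3], [-0.3, -0.2], [0.2, -0.3], [0.1, -0.4], [-0.6, -0.7], [-0.3, 0.4]]
lock+lid [ 0.5338 -0.0692 -0.077   0.3964 -0.3908  0.0599  0.8362 -0.2316  3.138 ]
[[-0.2, 0.4], [0.1, -0.8], [-0.2, 0.7], [0.3, -0.8], [-0.5, 0.2], [0.9, 0.3], [-0.3, 0.2], [0.7, 0.0], [-0.2, 0.0], [0.2, -0.0], [0.1, -0.1], [-0.6, -0.5], [-0.3, 0.7], [0.4, 0.0], [-0.6, -0.1], [-0.8, 0.7], [-0.1, 0.2], [-1.1, -0.3], [0.3, -0.3], [0.9, -1.3]]
knob [0.5431556  0.05454815 0.121     ] top-knob px at 131 [0.54344561 0.05460224 0.129     ] [0.54691452 0.049553   0.131     ]
turret top [ 0.48316327 -0.06459267  0.132     ] [-50.87933628   0.73456366]
turret side [ 0.48458347 -0.06835865  0.132     ] [-49.17359099  -2.91099036]
[ 441  208   74   70 3893] [476.59671205 244.86488569]
[[ 0.58907056 -0.25248908  0.003     ]
 [ 0.60568854 -0.41423676  0.003     ]
 [ 0.45349653 -0.42691279  0.003     ]
 [ 0.43850278 -0.26607302  0.003     ]] [ 0.5216896  -0.33992791  0.003     ]
```

```bash
python3 -m crank '0 0 0 0 0 -0.175; 0 0 0 0 0 -0.175; 0 0 0 0 0 -0.175; 0 0 0 0 0 -0.175; 0 0 0 0 0 -0.175' 1 40; python3 -m crank '0 0 0 0 0 -0.171; 0 0 0 0 0 0'
cat > go.py <<'E'
import sys
from h import *
P=np.array([.5338,-.0692,-.077])
def rel(target,yaw=-.077):
    t,p,M=rows(); e=R.from_matrix(M)
    G=np.array([[np.cos(yaw),np.sin(yaw),0],[np.sin(yaw),-np.cos(yaw),0],[0,0,-1]])
    s=readout.get_state(); e=R.from_quat(s["tcp_rot"])
    print("t",t,"pos",p,"F",s["contact_force"].round(1),"open",round(float(s["opening"]),3))
    print("shift mm (tool)",(1000*e.inv().apply(np.array(target)-s["eef_pos"])).round(1),"turn",(e.inv()*R.from_matrix(G)).as_rotvec().round(3))
if __name__=="__main__": rel([float(a) for a in sys.argv[1:4]],*(float(a) for a in sys.argv[4:5]))
E
python3 go.py .5432 .0546 .20
```

```text
time: 1.12
eef_pos: [0.2929, -0.6081, 0.2314]
tcp_rot: [0.993, -0.12, 0.0, 0.0]
contact_force: [0.4, -0.5, -0.4]
opening: 0.999
time: 1.38
eef_pos: [0.2929, -0.6081, 0.2313]
tcp_rot: [0.999, -0.039, -0.0, -0.0]
contact_force: [0.9, -0.2, 0.3]
opening: 0.998
t 1.375 pos [ 0.2929 -0.6081  0.2313] F [ 0.9 -0.2  0.3] open 0.998
shift mm (tool) [ 198.  -680.2   31.3] turn [-0.     0.    -0.001]
```

```bash
python3 -m crank '16.5 -56.7 0 0 0 0; 16.5 -56.7 0 0 0 0; 16.5 -56.7 0 0 0 0; 16.5 -56.7 0 0 0 0; 16.5 -56.7 0 0 0 0'; python3 -m crank '16.5 -56.7 0 0 0 0; 16.5 -56.7 0 0 0 0; 16.5 -56.7 0 0 0 0; 16.5 -56.7 0 0 0 0; 16.5 -56.7 0 0 0 0';python3 -m crank '16.5 -56.7 0 0 0 0; 16.5 -56.7 0 0 0 0; 0 0 0 0 0 0'; python3 go.py .5432 .0546 .108
```

```text
time: 2.0
eef_pos: [0.3971, -0.33, 0.2316]
tcp_rot: [0.999, -0.04, 0.0, 0.0]
contact_force: [-0.1, 0.6, -0.2]
opening: 1.004
time: 2.62
eef_pos: [0.501, -0.0535, 0.2319]
tcp_rot: [0.999, -0.04, 0.001, 0.0]
contact_force: [0.9, -0.5, -0.5]
opening: 1.0
time: 3.0
eef_pos: [0.5426, 0.0588, 0.2315]
tcp_rot: [0.999, -0.037, 0.0, -0.0]
contact_force: [-0.7, -0.2, -0.2]
opening: 0.998
t 3.0 pos [0.5426 0.0588 0.2315] F [-0.7 -0.2 -0.2] open 0.998
shift mm (tool) [  0.9   4.2 123.5] turn [-0.001 -0.     0.004]
```

```bash
python3 -m crank '0.9 4.2 40 0 0 0; 0 0 40 0 0 0; 0 0 0 0 0 0'; python3 go.py .5432 .0546 .109
python3 - <<'E'
from h import *
a=optics.read_camera("top");b=optics.read_camera("side")
crop("top","pics/t1.png",240,150,160,140,3,a)
crop("side","pics/s1.png",220,150,200,180,3,b)
x=cv2.imread("pics/t1.png");y=cv2.imread("pics/s1.png");y=cv2.resize(y,(400,360));x=cv2.resize(x,(400,350))
o=np.zeros((360,800,3),np.uint8);o[:350,:400]=x;o[:,400:]=y;cv2.imwrite("pics/c1.png",o)
E
```

```text
time: 3.38
eef_pos: [0.5397, 0.0504, 0.1478]
tcp_rot: [0.999, -0.039, -0.004, -0.0]
contact_force: [0.1, 0.3, -0.1]
opening: 0.998
t 3.375 pos [0.5397 0.0504 0.1478] F [ 0.1  0.3 -0.1] open 0.998
shift mm (tool) [ 3.5 -4.4 38.7] turn [ 0.     0.008 -0.002]
```

View pics/c1.png

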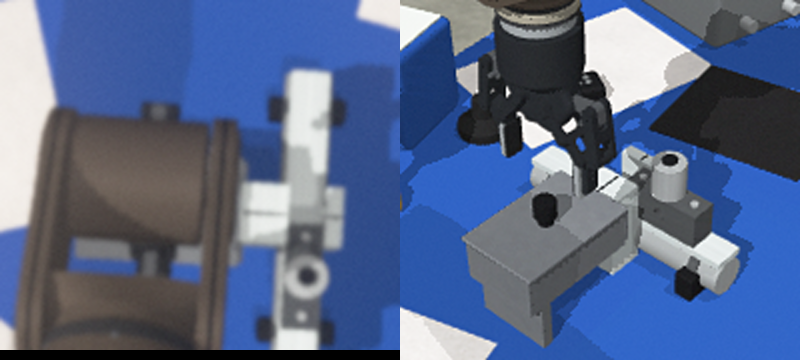

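Run:
```python
from h import *
p=readout.get_state()["eef_pos"];print(p)
for q in (p+[0,0,.013],p+[.042,-.003,.013],p+[-.042,.003,.013],[.5432,.0546,.131]):
    u=proj("side",q)[0]; print(u, 400+(u[0]-220)*2,(u[1]-150)*2)
```

```text
[0.54299155 0.05035438 0.15234667]
[292.42240142 234.51994987] 544.8448028307663 169.03989974057725
[276.29723111 225.46186177] 512.5944622194937 150.92372353710277
[309.32942411 244.01723995] 578.6588482166667 188.03447990365783
[291.74182207 249.90820592] 543.4836441301543 199.81641183055723
```

```bash
python3 -m crank '0 -4.2 22 0 0 0; 0 0 21 0 0 0; 0 0 0 0 0 0; 0 0 0 0 0 0'; python3 go.py .5432 .0546 .109
```

```text
time: 3.98
eef_pos: [0.5444, 0.0549, 0.1107]
tcp_rot: [0.999, -0.038, 0.002, 0.0]
contact_force: [0.3, -0.3, 0.9]
opening: 1.002
t 3.975 pos [0.5444 0.0549 0.1107] F [ 0.3 -0.3  0.9] open 1.002
shift mm (tool) [-1.2  0.4  1.7] turn [ 0.    -0.004  0.   ]
```

```bash
python3 -m crank '0 0 0 0 0 0; 0 0 0 0 0 0; 0 0 0 0 0 0; 0 0 0 0 0 0;0 0 0 0 0 0' -1 45;python3 -m crank '0 0 0 0 0 0; 0 0 0 0 0 0; 0 0 0 0 0 0'; python3 go.py .5432 .0546 .109
```

```text
time: 4.6
eef_pos: [0.5431, 0.0552, 0.1087]
tcp_rot: [0.999, -0.038, 0.0, 0.0]
contact_force: [-1.4, 0.0, 2.0]
opening: 0.267
time: 4.97
eef_pos: [0.5431, 0.0552, 0.1087]
tcp_rot: [0.999, -0.038, 0.0, -0.0]
contact_force: [-0.2, 0.1, 4.3]
opening: 0.264
t 4.975 pos [0.5431 0.0552 0.1087] F [-0.2  0.1  4.3] open 0.264
shift mm (tool) [ 0.1  0.6 -0.3] turn [-0.    -0.001  0.001]
```

```bash
python3 -m crank '0 0 -8 0 0 0; 0 0 -15 0 0 0; 0 0 -20 0 0 0; 0 0 -20 0 0 0; 0 0 -15 0 0 0'; python3 -m crank '0 0 0 0 0 0';python3 go.py .540 -.338 .187
python3 - <<'E'
from h import *
b=optics.read_camera("side")
crop("side","pics/s2.png",200,130,250,200,2.5,b)
E
```

```text
time: 5.6
eef_pos: [0.5431, 0.0552, 0.1879]
tcp_rot: [0.999, -0.038, 0.001, 0.0]
contact_force: [0.5, -0.4, -1.3]
opening: 0.265
time: 5.72
eef_pos: [0.5438, 0.0551, 0.1881]
tcp_rot: [0.999, -0.038, 0.002, 0.0]
contact_force: [0.8, -0.1, -1.1]
opening: 0.266
t 5.725 pos [0.5438 0.0551 0.1881] F [ 0.8 -0.1 -1.1] open 0.266
shift mm (tool) [ 26.1 392.3   1.2] turn [ 0.    -0.003  0.001]
```

View pics/s2.png

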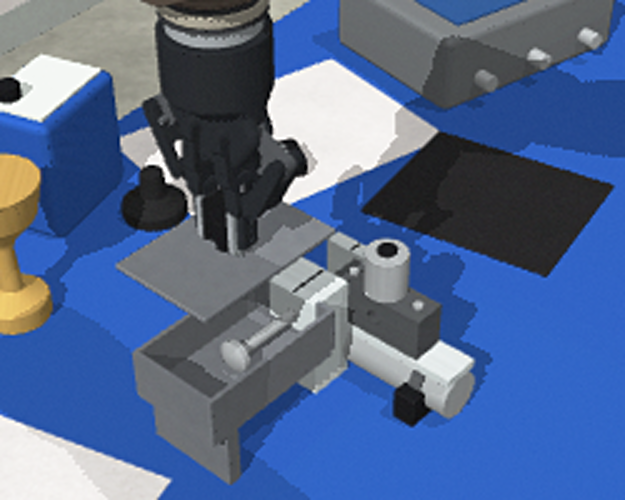

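The lid is level in the gripper, and the pin is visible in the box with its head at about (235,353) in the crop. Now I'll carry the lid to the mat.

```bash
python3 -m crank '1 20 0 0 0 0; 3 40 0 0 0 0; 3 45 0 0 0 0; 3 45 0 0 0 0; 3 45 0 0 0 0'; python3 -m crank '3 45 0 0 0 0; 3 45 0 0 0 0; 3 45 0 0 0 0; 3 40 0 0 0 0; 1 20 0 0 0 0';python3 -m crank '0 0 0 0 0 0; 0 0 0 0 0 0; 0 0 0 0 0 0'; python3 go.py .540 -.338 .0157
python3 - <<'E'
from h import *
a=optics.read_camera("top");cv2.imwrite("pics/t3.png",a[:,:,::-1])
crop("top","pics/t3z.png",380,150,180,150,4,a)
b=optics.read_camera("side")
crop("side","pics/s3.png",300,100,200,180,3,b)
E
```

```text
time: 6.4
eef_pos: [0.5399, -0.1426, 0.1851]
tcp_rot: [0.999, -0.038, -0.001, -0.0]
contact_force: [-0.3, -0.0, -1.1]
opening: 0.266
time: 7.02
eef_pos: [0.5377, -0.3382, 0.185]
tcp_rot: [0.999, -0.039, -0.001, -0.001]
contact_force: [-1.0, -0.1, -2.2]
opening: 0.262
time: 7.4
eef_pos: [0.5394, -0.3342, 0.1863]
tcp_rot: [0.999, -0.037, -0.0, -0.0]
contact_force: [0.5, -0.3, -2.1]
opening: 0.266
t 7.4 pos [ 0.5394 -0.3342  0.1863] F [ 0.5 -0.3 -2.1] open 0.266
shift mm (tool) [  0.9   3.9 170.6] turn [-0.     0.     0.003]
```

View pics/s3.png

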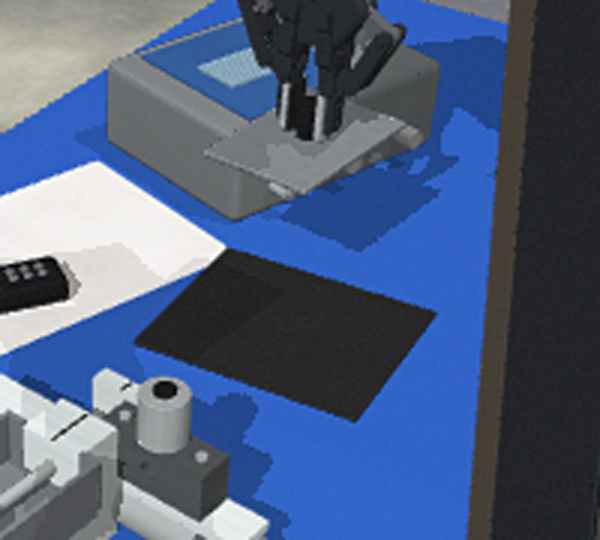

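View pics/t3z.png

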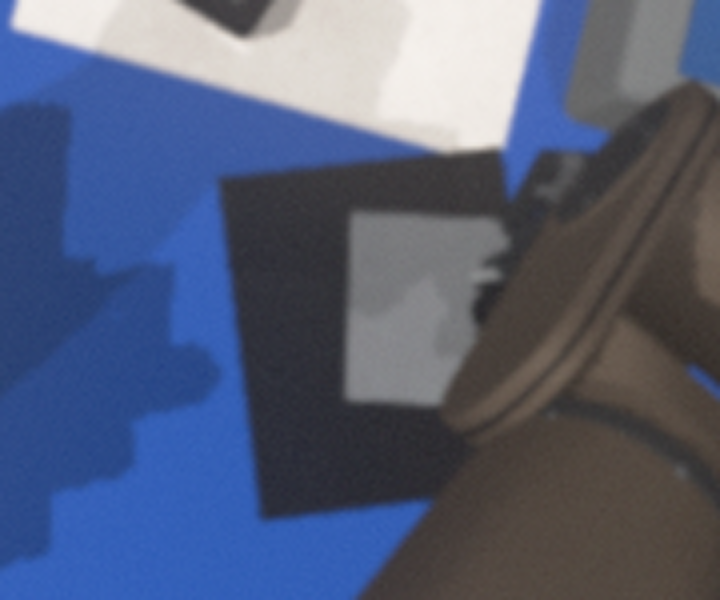

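The lid is level above the mat, whose centre agrees with the earlier estimate. Lowering.

```bash
python3 -m crank '0 4 20 0 0 0; 0 0 40 0 0 0; 0 0 40 0 0 0; 0 0 30 0 0 0; 0 0 15 0 0 0'; python3 -m crank '0 0 10 0 0 0;0 0 5 0 0 0;0 0 4 0 0 0;0 0 0 0 0 0';python3 go.py .540 -.338 .0157
```

```text
time: 8.12
eef_pos: [0.5372, -0.3382, 0.0376]
tcp_rot: [0.999, -0.038, -0.002, -0.002]
contact_force: [-0.2, -0.5, -1.4]
opening: 0.263
time: 8.62
eef_pos: [0.5391, -0.3399, 0.0228]
tcp_rot: [0.999, -0.038, 0.0, 0.0]
contact_force: [0.7, 0.6, -1.2]
opening: 0.263
t 8.625 pos [ 0.5391 -0.3399  0.0228] F [ 0.7  0.6 -1.2] open 0.263
shift mm (tool) [ 0.7 -1.9  7.1] turn [ 0.001 -0.001  0.001]
```

```bash
python3 -m crank '0 0 4 0 0 0;0 0 2 0 0 0;0 0 1 0 0 0;0 0 0 0 0 0';python3 -m crank '0 0 0.5 0 0 0;0 0 0 0 0 0;0 0 0 0 0 0'
```

```text
time: 9.12
eef_pos: [0.539, -0.3397, 0.0158]
tcp_rot: [0.999, -0.038, -0.0, 0.0]
contact_force: [-0.6, 0.9, 2.0]
opening: 0.26
time: 9.5
eef_pos: [0.539, -0.3397, 0.0158]
tcp_rot: [0.999, -0.038, -0.0, -0.0]
contact_force: [-2.9, 0.6, 5.4]
opening: 0.264
```

Contact came at the expected height. I'll release and retreat.

```bash
python3 -m crank '0 0 0 0 0 0;0 0 0 0 0 0;0 0 0 0 0 0;0 0 0 0 0 0;0 0 0 0 0 0' 1;python3 -m crank '0 0 -10 0 0 0;0 0 -40 0 0 0;0 0 -50 0 0 0;0 0 -55 0 0 0;0 0 0 0 0 0'
python3 - <<'E'
from h import *
from go import *
import fit
P=np.array([.5338,-.0692,-.077]); w=fit.W(P,(-50,0,200)); print(w); rel(w)
E
```

```text
time: 10.12
eef_pos: [0.5389, -0.3397, 0.0148]
tcp_rot: [0.999, -0.038, 0.0, 0.0]
contact_force: [0.4, 0.1, -0.1]
opening: 1.005
time: 10.75
eef_pos: [0.5419, -0.3422, 0.1779]
tcp_rot: [0.999, -0.038, 0.005, 0.004]
contact_force: [-0.2, 0.3, -0.0]
opening: 1.003
[ 0.48394815 -0.0653538   0.2       ]
t 10.75 pos [ 0.5419 -0.3422  0.1779] F [-0.2  0.3 -0. ] open 1.003
shift mm (tool) [ -78.5 -271.4  -25.2] turn [ 0.008 -0.011  0.001]
```

```bash
python3 -m crank '-15 -54 -5 0 0 0;-15 -54 -5 0 0 0;-15 -54 -5 0 0 0;-15 -54 -5 0 0 0;-15 -54 0 0 0 0';python3 -m crank '0 0 0 0 0 0;0 0 0 0 0 0'
python3 - <<'E'
from h import *
from go import *
import fit
P=np.array([.5338,-.0692,-.077]); w=fit.W(P,(-50,0,108)); rel(w)
a=optics.read_camera("top");cv2.imwrite("pics/t4.png",a[:,:,::-1])
b=optics.read_camera("side");cv2.imwrite("pics/s4.png",b[:,:,::-1])
for c in("top","side"): print(c,[(round(d["xy"][0]*640,1),round(d["xy"][1]*480,1),round(d["p"],2)) for d in optics.recognise(c,"lid_knob")])
crop("side","pics/s4z.png",200,130,260,200,3,b)
E
```

```text
time: 11.38
eef_pos: [0.4838, -0.063, 0.1897]
tcp_rot: [0.999, -0.038, 0.0, -0.0]
contact_force: [0.5, 0.7, 1.2]
opening: 1.003
time: 11.62
eef_pos: [0.4845, -0.0648, 0.1896]
tcp_rot: [0.999, -0.038, -0.0, 0.0]
contact_force: [0.3, -0.4, -0.0]
opening: 0.998
t 11.625 pos [ 0.4845 -0.0648  0.1896] F [ 0.3 -0.4 -0. ] open 0.998
shift mm (tool) [-0.5  0.6 81.6] turn [0.    0.    0.002]
top [(478.3, 234.7, 0.74)]
side [(397.8, 207.6, 0.81), (258.7, 209.8, 0.47)]
```

View pics/s4z.png

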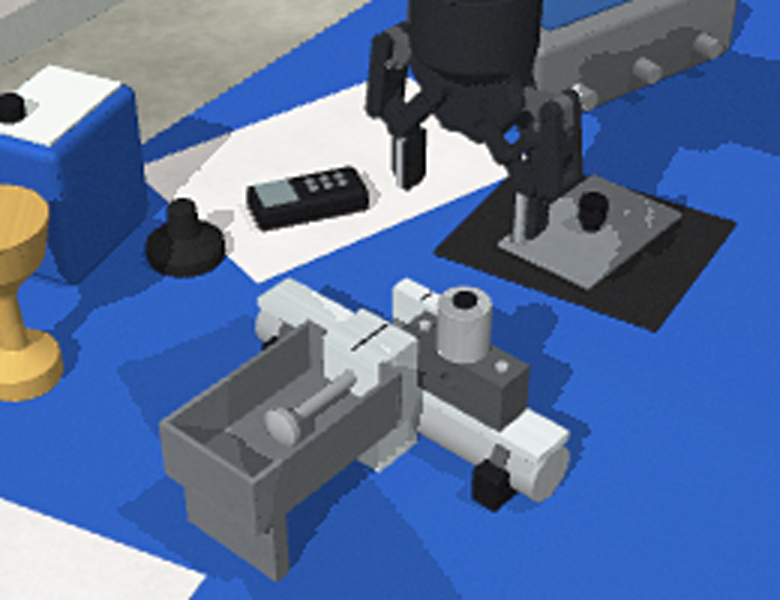

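View pics/t4.png

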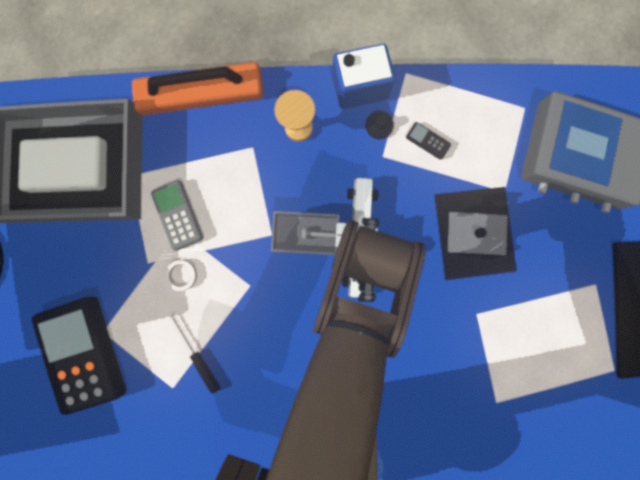

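The lid lies flat in the middle of the mat, with its knob at (480,233) in the top view. Next I'll grip the turret.

```bash
python3 -m crank '-0.5 0.6 25 0 0 0;0 0 35 0 0 0;0 0 20 0 0 0;0 0 4 0 0 0; 0 0 0 0 0 0';python3 -m crank '0 0 0 0 0 0;0 0 0 0 0 0;0 0 0 0 0 0;0 0 0 0 0 0;0 0 0 0 0 0' -1 30; python3 -m crank '0 0 0 0 0 0;0 0 0 0 0 0';python3 - <<'E'
from h import *
from go import *
import fit
P=np.array([.5338,-.0692,-.077]); s=readout.get_state(); print(fit.toL(P,s["eef_pos"])); w=fit.W(P,(0,0,105)); rel(w)
E
```

```text
time: 12.45
eef_pos: [0.4844, -0.0659, 0.1062]
tcp_rot: [0.999, -0.038, 0.0, 0.0]
contact_force: [-0.1, -0.5, 0.4]
opening: 1.001
time: 13.08
eef_pos: [0.4843, -0.0653, 0.1067]
tcp_rot: [0.999, -0.038, 0.0, 0.0]
contact_force: [-2.1, 1.0, 5.3]
opening: 0.408
time: 13.32
eef_pos: [0.4843, -0.0654, 0.1067]
tcp_rot: [0.999, -0.038, 0.0, 0.0]
contact_force: [-3.2, 0.2, 5.7]
opening: 0.414
[-4.96740060e+01  2.66984255e-02]
t 13.325 pos [ 0.4843 -0.0654  0.1067] F [-3.2  0.2  5.7] open 0.414
shift mm (tool) [49.7  0.1  1.7] turn [ 0.    -0.     0.001]
```

```bash
python3 -m crank '6 0 0 0 0 0;12 0 0 0 0 0;12 0 0 0 0 0;10 0 0 0 0 0; 6 0 0 0 0 0';python3 -m crank '3.7 0 0 0 0 0;0 0 0 0 0 0;0 0 0 0 0 0'
python3 - <<'E'
from h import *
from go import *
import fit
P=np.array([.5338,-.0692,-.077]); s=readout.get_state(); print(fit.toL(P,s["eef_pos"])); w=fit.W(P,(0,0,105)); rel(w)
E
```

```text
time: 13.95
eef_pos: [0.5303, -0.069, 0.1067]
tcp_rot: [0.999, -0.038, -0.0, 0.0]
contact_force: [-4.6, -0.3, 6.9]
opening: 0.41
time: 14.32
eef_pos: [0.5343, -0.0693, 0.1067]
tcp_rot: [0.999, -0.038, 0.001, 0.0]
contact_force: [-0.8, -0.1, 5.7]
opening: 0.408
[ 0.46177389 -0.10021044]
t 14.325 pos [ 0.5343 -0.0693  0.1067] F [-0.8 -0.1  5.7] open 0.408
shift mm (tool) [-0.5 -0.1  1.7] turn [ 0.001 -0.001  0.001]
```

Release, rise clear, move over to the box side (tool -y is lock +y), and check alignment.

```bash
python3 -m crank '0 0 0 0 0 0;0 0 0 0 0 0;0 0 0 0 0 0;0 0 0 0 0 0' 1;python3 -m crank '0 0 -20 0 0 0;0 0 -45 0 0 0;0 0 -40 0 0 0;0 -50 0 0 0 0;0 -60 0 0 0 0'; python3 -m crank '0 -60 0 0 0 0;0 -50 0 0 0 0;0 -20 0 0 0 0; 0 0 0 0 0 0' -1;  python3 - <<'E'
from h import *
from go import *
import fit
rel(fit.W(P,(0,150,105)))
a=optics.read_camera("top");cv2.imwrite("pics/t5.png",a[:,:,::-1])
b=optics.read_camera("side");cv2.imwrite("pics/s5.png",b[:,:,::-1])
crop("side","pics/s5z.png",240,210,160,120,5,b)
crop("top","pics/t5z.png",260,170,130,140,4.2,a)
E
```

```text
time: 14.82
eef_pos: [0.5335, -0.069, 0.1056]
tcp_rot: [0.999, -0.038, -0.0, -0.0]
contact_force: [-1.0, -0.3, 1.2]
opening: 0.997
time: 15.45
eef_pos: [0.5426, 0.0409, 0.2119]
tcp_rot: [0.999, -0.039, 0.001, 0.0]
contact_force: [0.7, -0.0, -1.0]
opening: 0.997
time: 15.95
eef_pos: [0.5517, 0.1709, 0.2106]
tcp_rot: [0.999, -0.037, -0.0, 0.0]
contact_force: [-0.6, -0.3, -0.6]
opening: 0.144
t 15.95 pos [0.5517 0.1709 0.2106] F [-0.6 -0.3 -0.6] open 0.144
shift mm (tool) [  0.4  90.7 105.6] turn [0.001 0.    0.003]
```

View pics/s5z.png

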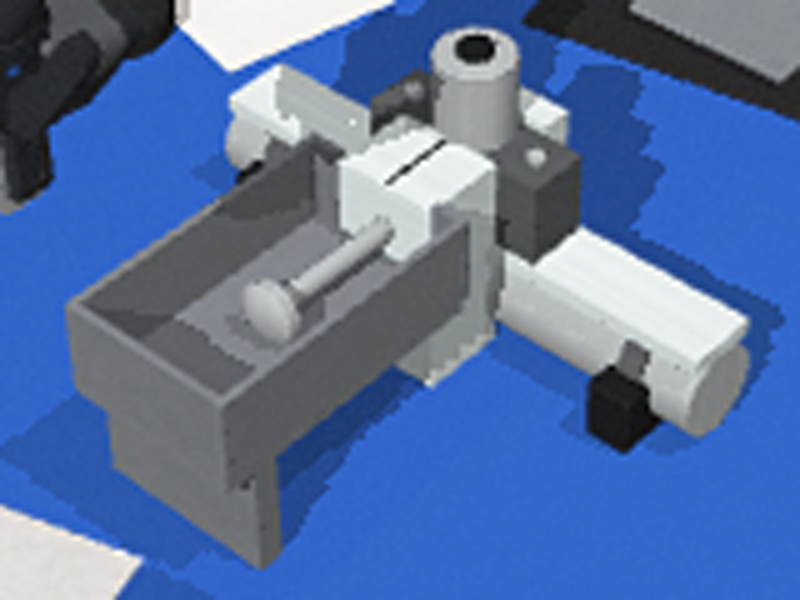

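View pics/t5z.png

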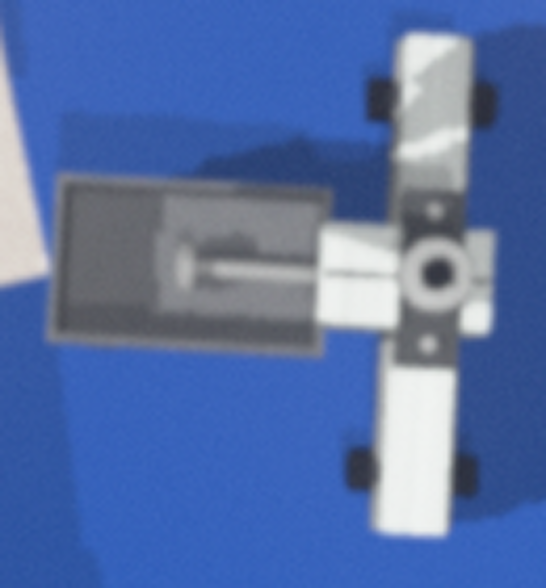

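Run:
```python
from fit import *
p=[.5338,-.0692,-.077,.396,-.391,.06,.836]
for c,u,o,z in(("top",T(437,271),p[3:5],.132),("side",S(475,47),p[5:7],.132),("top",T(431,277.5),p[3:5],.095),("top",T(177,268),p[3:5],.089),("side",S(268,312),p[5:7],.075)):
    w=atz(c,np.array(u)-o,z); print(c,w.round(4),toL(p,w).round(1))
```

```text
top [ 0.5356 -0.0684  0.132 ] [1.7 0.9]
side [ 0.5364 -0.0727  0.132 ] [ 2.9 -3.3]
top [ 0.5344 -0.068   0.095 ] [0.5 1.3]
top [0.5425 0.0593 0.089 ] [ -1.2 128.8]
side [0.5443 0.0532 0.075 ] [  1.1 122.8]
```

The carriage ticks straddle the fork line to within about 1.5 mm in both views. Next I'll go behind the pin head.

```bash
python3 -m crank '0 40 0 0 0 0;0 42 0 0 0 0;0 0 0 0 0 0;0 0 0 0 0 0'
python3 - <<'E'
from go import *
import fit
rel(fit.W(P,(0,160,70)))
b=optics.read_camera("side")
crop("side","pics/s6z.png",220,170,200,150,4,b)
E
```

```text
time: 16.55
eef_pos: [0.5457, 0.0875, 0.2109]
tcp_rot: [0.999, -0.039, 0.0, -0.0]
contact_force: [0.3, 0.1, 0.1]
opening: 0.002
t 16.55 pos [0.5457 0.0875 0.2109] F [0.3 0.1 0.1] open 0.002
shift mm (tool) [  0.2  -2.9 140.9] turn [-0.    -0.    -0.001]
```

View pics/s6z.png

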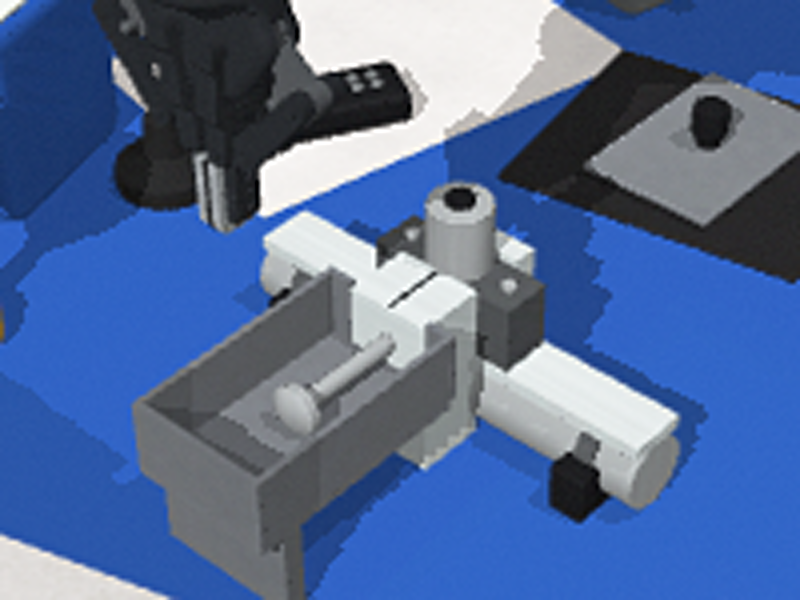

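```bash
python3 -m crank '0 -3 40 0 0 0;0 0 50 0 0 0;0 0 28 0 0 0;0 0 0 0 0 0;0 0 0 0 0 0';python3 -m crank '0 0 12 0 0 0; 0 0 9 0 0 0; 0 0 1 0 0 0;0 0 0 0 0 0'
python3 - <<'E'
from go import *
import fit
rel(fit.W(P,(0,160,70)))
b=optics.read_camera("side")
crop("side","pics/s7z.png",220,170,200,150,4,b)
E
```

```text
time: 17.23
eef_pos: [0.5469, 0.0919, 0.0943]
tcp_rot: [0.999, -0.038, 0.001, -0.0]
contact_force: [0.5, 0.7, 0.0]
opening: 0.004
time: 17.73
eef_pos: [0.5458, 0.0915, 0.0708]
tcp_rot: [0.999, -0.038, -0.0, -0.0]
contact_force: [0.1, -0.5, 0.4]
opening: -0.0
t 17.725 pos [0.5458 0.0915 0.0708] F [ 0.1 -0.5  0.4] open -0.0
shift mm (tool) [0.4 1.1 0.8] turn [-0.     0.     0.001]
```

View pics/s7z.png

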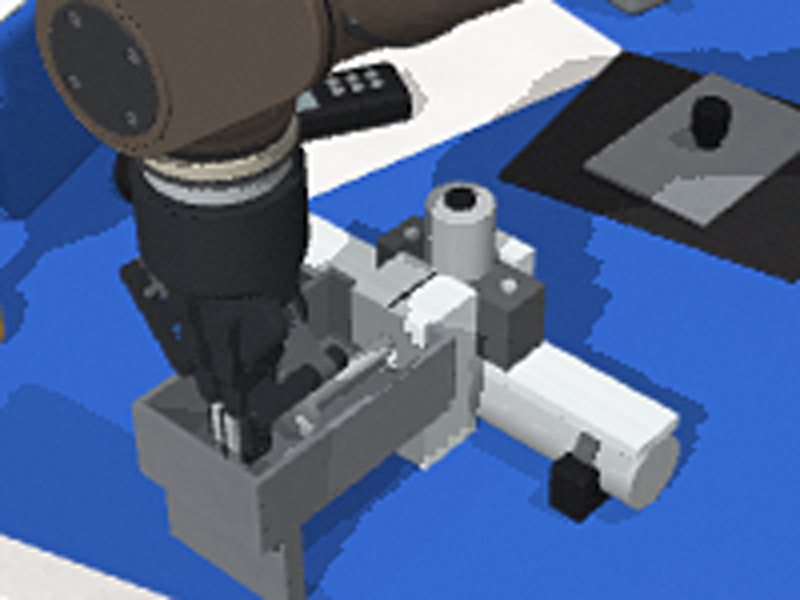

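```bash
python3 -m crank '0 6 0 0 0 0;0 6 0 0 0 0;0 4 0 0 0 0;0 4 0 0 0 0';python3 -m crank '0 5 0 0 0 0;0 5 0 0 0 0;0 5 0 0 0 0;0 5 0 0 0 0'; python3 -c "
from go import *
import fit
rel(fit.W(P,(0,77,70)))
b=optics.read_camera('side')
crop('side','pics/s8z.png',220,170,200,150,4,b)"
```

```text
time: 18.27
eef_pos: [0.5443, 0.0711, 0.0709]
tcp_rot: [0.999, -0.038, 0.0, -0.0]
contact_force: [-0.8, 0.4, 0.1]
opening: -0.0
time: 18.77
eef_pos: [0.5428, 0.0513, 0.0708]
tcp_rot: [0.999, -0.038, -0.0, -0.0]
contact_force: [-0.4, -0.1, -0.0]
opening: -0.002
t 18.775 pos [0.5428 0.0513 0.0708] F [-0.4 -0.1 -0. ] open -0.002
shift mm (tool) [ 0.3 43.8  0.8] turn [-0.     0.     0.001]
```

View pics/s8z.png

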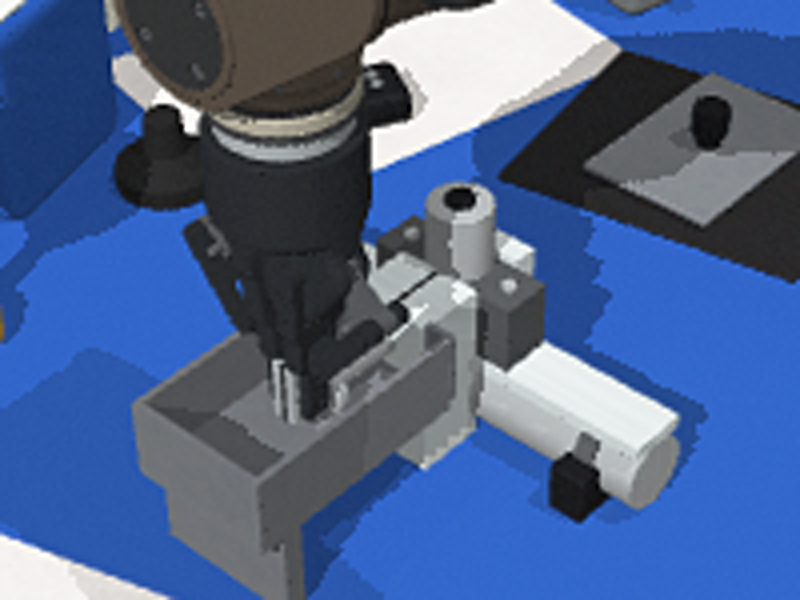

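```bash
python3 -m crank '0 4 0 0 0 0;0 4 0 0 0 0;0 4 0 0 0 0;0 4 0 0 0 0;0 4 0 0 0 0';python3 -m crank '0 4 0 0 0 0;0 4 0 0 0 0;0 4 0 0 0 0;0 3 0 0 0 0;0 0 0 0 0 0'; python3 -c "
from go import *
import fit
rel(fit.W(P,(0,77,70)))
b=optics.read_camera('side')
crop('side','pics/s9z.png',220,170,200,150,4,b)"
```

```text
time: 19.45
eef_pos: [0.5412, 0.0314, 0.0708]
tcp_rot: [0.999, -0.038, -0.0, -0.0]
contact_force: [0.7, 2.0, -0.4]
opening: -0.003
time: 20.08
eef_pos: [0.5402, 0.0164, 0.0709]
tcp_rot: [0.999, -0.038, 0.0, 0.0]
contact_force: [0.1, -0.4, -0.6]
opening: 0.001
t 20.075 pos [0.5402 0.0164 0.0709] F [ 0.1 -0.4 -0.6] open 0.001
shift mm (tool) [0.2 8.8 0.9] turn [ 0.    -0.     0.001]
```

View pics/s9z.png

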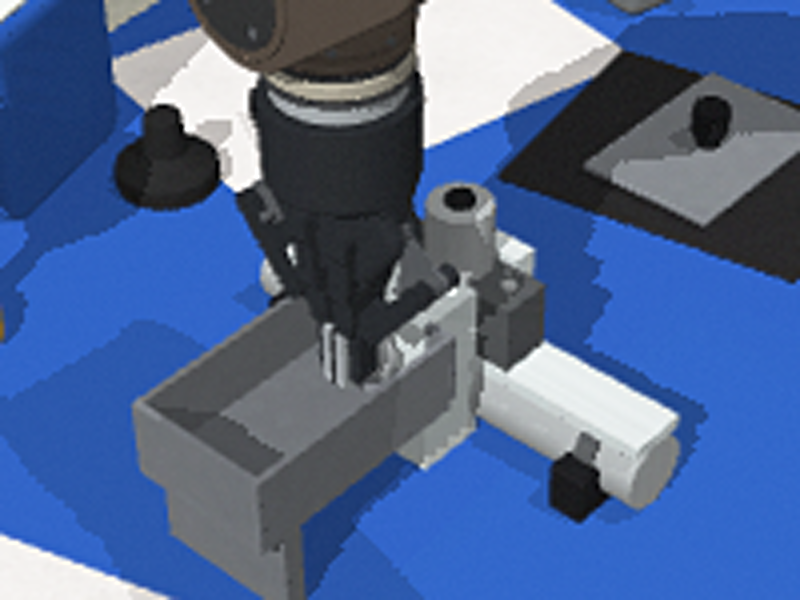

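```bash
python3 -m crank '0 2 0 0 0 0;0 2 0 0 0 0;0 2 0 0 0 0;0 1 0 0 0 0;0 0 0 0 0 0';python3 -m crank '0 1 0 0 0 0;0 0 0 0 0 0'; python3 -m crank '0 1 0 0 0 0;0 0 0 0 0 0';python3 -m crank '0 1 0 0 0 0;0 0 0 0 0 0'
```

```text
time: 20.75
eef_pos: [0.5396, 0.0096, 0.0708]
tcp_rot: [0.999, -0.038, -0.0, 0.0]
contact_force: [-0.6, 0.2, 0.0]
opening: -0.002
time: 21.0
eef_pos: [0.5395, 0.0087, 0.0708]
tcp_rot: [0.999, -0.038, -0.0, 0.0]
contact_force: [0.9, 0.8, 0.1]
opening: -0.003
time: 21.25
eef_pos: [0.5394, 0.008, 0.0708]
tcp_rot: [0.999, -0.038, -0.0, -0.0]
contact_force: [-0.1, 1.1, -0.5]
opening: -0.004
time: 21.5
eef_pos: [0.5394, 0.0078, 0.0708]
tcp_rot: [0.999, -0.038, 0.0, -0.001]
contact_force: [0.7, 6.3, 0.7]
opening: 0.003
```

```bash
python3 -m crank '0 1 0 0 0 0;0 0 0 0 0 0';python3 -m crank '0 -5 0 0 0 0;0 -20 0 0 0 0;0 0 -30 0 0 0;0 0 -60 0 0 0;0 0 -40 0 0 0';python3 -m crank '0 -50 0 0 0 0;0 -60 0 0 0 0; 0 -20 0 0 0 0;0 0 0 0 0 0'
python3 - <<'E'
from h import *
a=optics.read_camera("top");b=optics.read_camera("side");cv2.imwrite("pics/t10.png",a[:,:,::-1])
crop("side","pics/s10z.png",240,210,160,120,5,b)
crop("top","pics/t10z.png",260,170,130,140,4.2,a)
print(readout.get_state()["eef_pos"])
E
```

```text
time: 21.75
eef_pos: [0.5394, 0.0077, 0.0708]
tcp_rot: [0.999, -0.039, 0.0, -0.002]
contact_force: [1.0, 8.6, 0.7]
opening: 0.004
time: 22.38
eef_pos: [0.542, 0.03, 0.2037]
tcp_rot: [0.999, -0.038, 0.002, 0.001]
contact_force: [0.5, -0.4, -0.3]
opening: -0.002
time: 22.88
eef_pos: [0.551, 0.1607, 0.2005]
tcp_rot: [0.999, -0.037, -0.0, 0.001]
contact_force: [-0.0, -0.3, 0.6]
opening: -0.003
[0.55105486 0.15919375 0.20050273]
```

View pics/s10z.png

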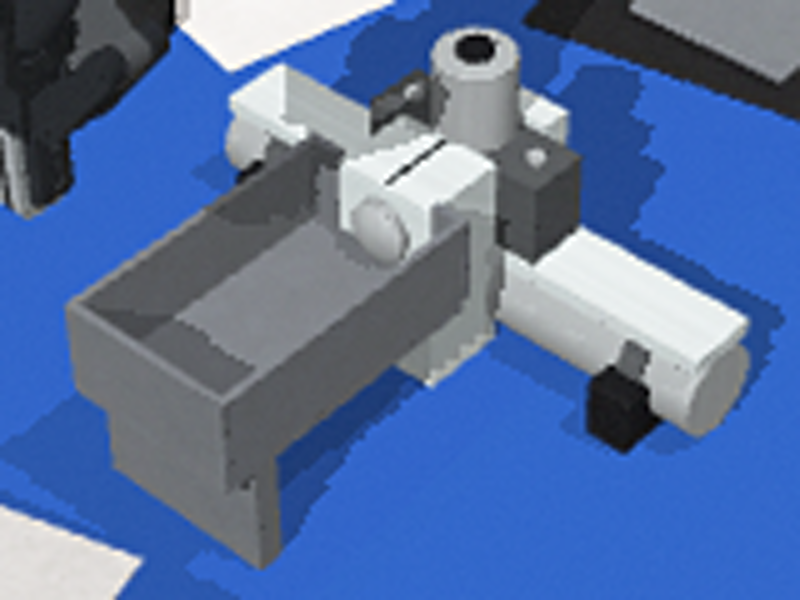

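View pics/t10z.png

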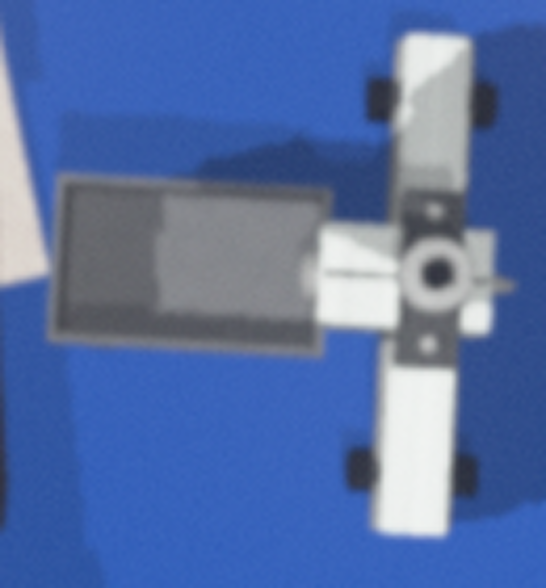

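View pics/t10.png

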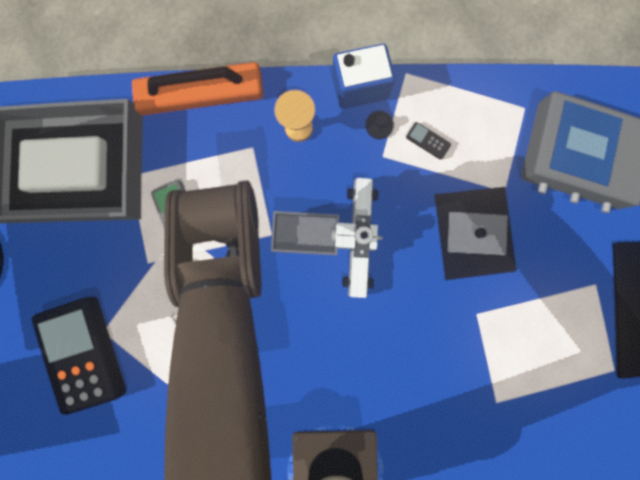

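Run:
```python
from fit import *
p=np.array([.5338,-.0692,-.077,.396,-.391,.06,.836])
for y in(56,60,66,70):
    a=proj("side",W(p,(0,y,75)))[0]+p[5:7]; b=proj("top",W(p,(0,y,75)))[0]+p[3:5]
    print(y,((a-[240,210])*5).round(),((b-[260,170])*4.2).round())
b=proj("top",W(p,(0,-44,75)))[0]+p[3:5];print(((b-[260,170])*4.2).round())
```

```text
56 [382. 227.] [320. 273.]
60 [376. 232.] [312. 273.]
66 [366. 239.] [300. 272.]
70 [359. 244.] [292. 272.]
[515. 284.]
```

The predictions for a fully home pin match the picture: head end at x=300 (crop) and nose at 515, against about 300 and 513 seen. Handing in.

```bash
python3 -c "
from plant import ctrl; print(ctrl.sign_off())"
```

```text
the job is handed in; nothing more can be done
None
```

The lid is on the mat, the carriage is lined up and the pin is home. I handed the job in at about 23 s on the robot's clock, and it gave no verdict.

- **Lid:** I lifted it by the knob, carried it over and set it down flat near the middle of the mat. The last top view shows it level there.
- **Carriage:** I gripped the turret and slid it about 50 mm to the fork line. The arm's position and the ticks on the carriage put it within about 1.5 mm of the line. The turret's top rim read 1.7 mm in the top view and 2.9 mm in the side view, so those disagree slightly but stay under the 4 mm limit.
- **Pin:** I pushed the head with the shut fingers until it stopped at 6 to 9 N, which was where the head should meet the guide block. The last picture shows the head against the block and the nose sticking out past the thin block, within about 1 mm of where it should be.
- **Clearance:** The arm was clear of everything at the end, with no force above noise. The other instruments that were in view had not moved. In the last top view the arm hid the tape roll and screwdriver and part of the meter. All three were in place in the view taken after the lid was set down, and nothing touched them afterwards.

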